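Eject a sunken vial with a locked slider and stand it on the foam pad

ROBOT

A 6-joint arm with a two-finger parallel gripper is mounted at the origin on a cart in front of the work surface, level with it; the furniture and walls round the work are solid. World frame = base frame: x ahead of the robot, y to its left, z up, the work surface at z = 0. Lengths are in m, angles in rad, forces in N, time in s.
With the tool pointing down it reaches from about 0.35 to 0.975 m from the base axis. Payload 4.9 kg.
Tool frame: the origin (TCP) lies at the very end of the fingers, on their centre line; the grasp point (between the pads) lies 19 mm behind it (ctrl.grip_point_offset is the distance from the TCP to the grasp point, in m); z points along the fingers, y is the line along which they close (so a half turn about z gives the same grasp; the last joint's range is limited). The gripper opens to 85 mm and grips with 20 to 120 N. Pads are 22 mm wide; open, the fingers measure 114 mm over their backs; the gripper's body (76 mm by 85 mm) begins 54 mm behind the grasp point. The pads swing forward as they close: fully open they stand 13 mm farther back than shut.
Start: joints at [1.157, 0.053, 1.613, -0, 1.476, -0.119], TCP at [0.182, 0.598, 0.231] pointing down, gripper open.
Joint ranges: [-3.01, 3.01], [-1.01, 2.22], [0.06, 2.58], [-1.02, 4.17], [0.09, 2.62], [-3.14, 3.14]. Speed limits (rad/s): [2.57, 2.57, 3.14, 3.14, 3.14, 3.14].

INTERFACE

Orientations are given as a rotation vector (axis times angle).
In Python, from station import ctrl gives the robot as it stands.
- The arm moves only by the tool send_rows, never from a script. Its argument "rows" is a list of rows, each a list of 3 entries, a list of its own where there are three numbers: the finger opening in cm, from 0 to 8.54, then the shift along the tool's x, y, z in cm, then the turn about the tool's z in degrees. A call has 1 to 10 rows; each row shifts and turns the commanded pose from where the row before left it, along the tool's axes as they then stand; what a row does not reach is not made up. A row lasts 1/8 s, in which the tool goes at most 62.5 mm and 10.7 degrees, less where a joint would pass 70% of its speed; a pose out of reach is approached as far as the arm can. A call with a gripper value outside its range is refused whole. The fingers move at their own pace and stop on an object; "newtons" is the grip in N (left out, the last holds). Time passes only in rows, so rows that do not move let the fingers close. It gives the time, the measured TCP pose, the force, the opening and the grip force at its end, in the units of the state.
- ctrl.get_obs(): the state, without advancing time (a new reading comes with each control period).
- ctrl.get_image(name): name is "scene" or "top"; returns a dict with "frame" (400x640x3 uint8, red, green, blue), "range_z" (400x640 float32, m along the optical axis (not along the pixel's ray), 0 where there is no reading), "fx", "fy", "cx", "cy" (pixels), "k1" (the pictures are not rectified: a ray, as slopes to the right and down, at radius r is drawn at 1 + k1 r^2 times it, then the intrinsics apply), "cam_to_world" (4x4, takes a point from camera to world coordinates). Camera axes: x right, y down, z forward; pixel columns grow to the right and rows downward; lengths in m; the calibration is good to about 2 mm. A picture is of the moment at which its call begins.
- ctrl.finish_job(): hands the job in; it is judged then, once.
The state is a dict: "t": time; "q": joint angles; "dq": joint speeds; "effort": joint torques, N m; "tool_pos": TCP position; "tool_rot": TCP orientation; "contact_force": force on the tool from outside, world axes, zero at the start; "wrist_torque": the same for the moment, N m; "opening": finger opening in m; "grip_force": force on a finger pad.
Only numpy, scipy, OpenCV 4.12 (cv2) and the standard library are available. Lean on these libraries where they do the work, as an engineer would, in place of code of your own. Each camera call takes 0.05 s, during which the arm holds its last target. There are 200 camera calls.

TASK

The yellow-capped vial is sunk in the blue nest block. Squeeze the orange release button in on the black handle and, keeping it in, slide the handle fully home towards the block, then let go so that the slider latches there and its knockout rod keeps the vial raised. Then lift the vial out and stand it upright on the white foam pad, wholly on it, without pushing the bottles or the green tape roll about.

Things in the scene. Friction and masses are not known exactly. Their poses are not given: they have to be found in the camera images.
- ejector: Fixed fixture on a grey base plate 76 x 340 x 10 mm; rail along its own y. Origin on the worktop under the rail's centre line, z up. Along y: base from -185 to +155 mm, rail walls (60 mm wide, top at 30 mm) -180 to 0, blue nest block (66 mm x by 62 mm y, top 118 mm above the worktop) centred at +60. The slider's handle moves along +y, towards the block; its orange button is on its -x side.
- handle (a point): Centre of the slider's upright black handle, level with the button's centre, 68 mm above the worktop. Handle 34 mm thick (ejector's x), 42 mm long (y), from 39 to 94 mm above the worktop, on a flat 60 x 48 mm collar. The 26 x 26 mm orange button sticks out 10 mm from its -x face (44 mm over all, 36 mm with the button in). Pinched along x from above, one finger pushes the button in.
- slider (a joint): Travel of the slider in m: 0 at the start, far from the block; 0.080 fully home at its end stop. Friction a few newtons. A tongue on the button locks it in gaps of the rail wall at 0 and at 0.080 (1.5 mm of play); with the button out it will not leave these. Two mm of slide lift the knockout rod, and the vial on it, by 1 mm (40 mm when home).
- release (a joint): How far the orange button is pressed in, in m: 0 out (locking), 0.008 fully in. It frees the slider from 0.005 on. It springs back by itself, with 6 N at 0 to 10 N fully in; it comes out again only where the tongue meets a lock gap.
- nest (a point): Centre of the round mouth of the nest, in the top face of the blue block (118 mm above the worktop). The hole is 30 mm wide and 56 mm deep; the knockout rod comes up through its floor.
- vial: Sample vial with a yellow cap, 27 mm in diameter, 56 mm tall, about 20 to 35 g; origin in the middle of its underside, z up along it. At the start it stands on the nest's floor, its top flush with the block; with the slider home it sticks out 40 mm. Only its lower 48 mm can be gripped; the top 8 mm of the cap is not felt.
- pad: White rigid foam pad fixed to the worktop, 90 mm (its x) by 125 mm (its y) and 12 mm thick; origin in the middle of its underside.
- amber: Bystander: brown bottle with orange cap, 60 mm in diameter, 122 mm tall; origin under its centre.
- clear_bottle: Bystander: small clear bottle with blue cap, 56 mm in diameter, 105 mm tall; origin under its centre.
- tape: Bystander: yellow-green roll of tape lying flat, 52 mm in diameter, 19 mm high; origin under its centre.

How it is judged:
On the way, in this order (a step that is already met when the one before it is completed fails the run):
1. the slider is under way with the release button held in (value of joint slider between 0.02 and 0.074 m and value of joint release above 0.0045 m), for 0.02 s.
2. the slider is home and latched, its button out again, with the vial raised in the nest (value of joint slider above 0.077 m and value of joint release below 0.002 m and z of vial in the frame of nest above -0.022 m and horizontal distance between vial and nest below 0.01 m), for 0.2 s.
At the end, for the whole second after the job is handed in: The slider is home (at least 77 mm of its 80 mm travel) and latched with the button out (pressed less than 2 mm); the vial stands still and upright (within 0.1 rad) on the foam pad, its centre within 34 mm (pad's x) and 52 mm (pad's y) of the pad's centre (value of joint slider above 0.077 m and value of joint release below 0.002 m and x of vial in the frame of pad between -0.034 and 0.034 m and y of vial in the frame of pad between -0.052 and 0.052 m and z of vial in the frame of pad between 0.009 and 0.016 m and angle between vial's own z axis and vertical below 0.1 rad and linear speed of vial below 0.02 m/s); the robot touches nothing.
It fails at once if a bottle or the tape roll is pushed more than 30 mm or knocked over (distance of any of amber, clear_bottle, tape from where it was at the start of the episode above 0.03 m or angle between any of amber, clear_bottle's own z axis and vertical above 0.5 rad).
It also fails if it takes over 54 s, if anything falls off the work surface, if the arm or the gripper's body presses on something with over 40 N, if the wrist force passes 120 N, or if a joint passes its speed limit or range.

## Working session

There is one attempt and no reset: what is moved stays moved. The work goes in short steps, Python scripts to look and compute and a tool call to move; the robot and the scene stay as the last step left them, time stands still between calls to the robot, and variables do not carry over. Pictures are saved under pics/ and viewed, at most 10 in all, crops included, and the job is handed in when it is done.

Besides the shell and the picture viewer there is one more tool, called after "Emit:" by a JSON object that holds its "method" and its "body", one argument or row to a line. send_rows: Moves the arm, as the interface text tells. Its arguments: {"type":"object","properties":{"rows":{"type":"array","items":{"type":"array"}},"newtons":{"type":"number"}},"required":["rows"]}

```bash
mkdir -p pics; cat > h.py <<'E'
import numpy as np, cv2, pickle
from station import ctrl
def shot(n):
    d=ctrl.get_image(n); pickle.dump(d,open(f'{n}.pkl','wb')); return d
def cloud(d):
    # world xyz for every pixel
    h,w=d['range_z'].shape
    K=np.array([[d['fx'],0,d['cx']],[0,d['fy'],d['cy']],[0,0,1.]])
    u,v=np.meshgrid(np.arange(w),np.arange(h))
    p=cv2.undistortPointsIter(np.stack([u,v],-1).reshape(-1,1,2).astype(float),K,np.array([d['k1'],0,0,0.]),None,None,(3,50,1e-10)).reshape(h,w,2)
    z=d['range_z'][...,None]
    P=np.concatenate([p*z,z],-1)
    T=np.array(d['cam_to_world'])
    W=P@T[:3,:3].T+T[:3,3]
    W[d['range_z']==0]=np.nan
    return W
E
python3 - <<'E'
from h import *
print(ctrl.get_obs())
for n in('top','scene'):
    d=shot(n); cv2.imwrite(f'pics/{n}0.png',d['frame'][...,::-1]); print(n,d['fx'],d['k1'],d['cam_to_world'])
E
```

```text
{'t': 0.0, 'q': array([ 1.15701619e+00,  5.33528882e-02,  1.61430418e+00,  2.67229012e-05,
        1.47605587e+00, -1.18944243e-01]), 'dq': array([-0.00135838, -0.00044531, -0.00159018,  0.00035241, -0.00197419,
        0.00024428]), 'effort': array([-6.35171250e-05, -3.93685949e+01, -3.70175779e+01, -3.72982925e-06,
        6.91266774e-03,  1.29216360e-05]), 'tool_pos': array([0.18131338, 0.59745154, 0.23005943]), 'tool_rot': array([-0.46136949, -3.10693816,  0.0032015 ]), 'contact_force': array([-0.58767285, -0.98507462,  0.37982957]), 'wrist_torque': array([ 0.04514542, -0.00456809,  0.03163471]), 'grip_force': 0.0, 'opening': 0.0852360343140334}
top 418.4470512325763 -0.0704928043984187 [[ 0.00352169 -0.982289    0.18733905  0.34610378]
 [-0.99993665 -0.0054619  -0.00984152  0.14231867]
 [ 0.01069044 -0.18729253 -0.98224601  1.24131378]
 [ 0.          0.          0.          1.        ]]
scene 438.342389077331 0.016198523216185787 [[ 0.46241518 -0.70162013  0.54212674 -0.00126154]
 [-0.88661016 -0.35918064  0.29139612 -0.1724415 ]
 [-0.00972795 -0.61540106 -0.78815411  0.92554034]
 [ 0.          0.          0.          1.        ]]
```

View pics/top0.png

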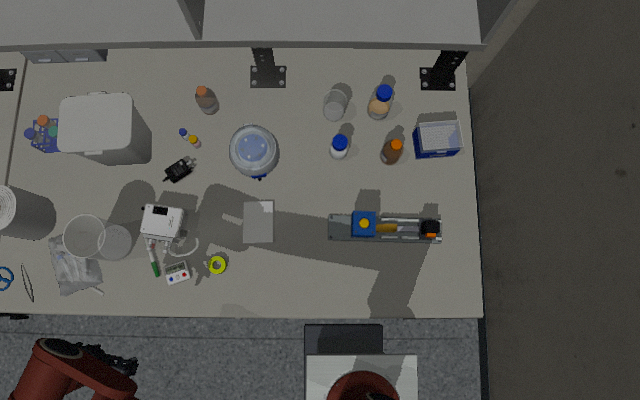

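View pics/scene0.png

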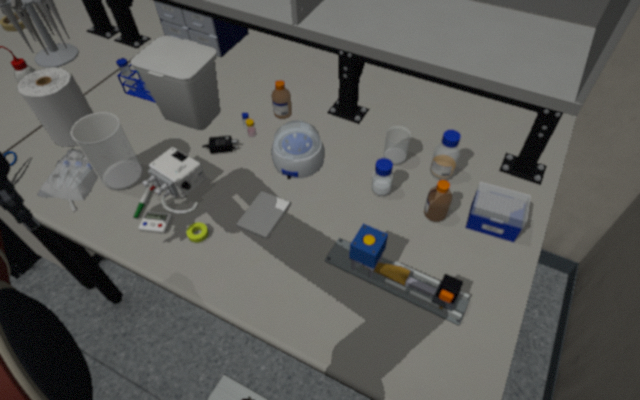

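The top view shows the blue block at about (364,224) with the yellow cap at (364,223). The black handle is at (431,228) with the orange button just below it, at (431,235). The pad is at (258,221), the tape at (217,265), the amber bottle at (393,150) and the clear bottle at (340,146). In the scene view the handle is at (449,290).

```bash
python3 - <<'E'
from h import *
d=pickle.load(open('top.pkl','rb')); W=cloud(d); f=d['frame'].astype(int)
def st(n,m):
    P=W[m]; P=P[~np.isnan(P).any(1)]; r=cv2.minAreaRect((P[:,:2]*1000).astype(np.float32))
    print(n,len(P),'mean',P.mean(0).round(4),'rect',[np.round(np.array(a),1) for a in r],'z',P[:,2].min().round(3),P[:,2].max().round(3))
box=lambda u0,u1,v0,v1:np.pad(np.ones((v1-v0,u1-u0),bool),((v0,400-v1),(u0,640-u1)))
z=W[...,2]
R,G,B=f[...,0],f[...,1],f[...,2]
st('blocktop',box(345,385,205,242)&(abs(z-.118)<.006))
st('cap',box(345,385,205,242)&(R>150)&(B<100))
st('base',box(320,450,205,250)&(abs(z-.010)<.005))
st('handletop',box(410,445,210,245)&(abs(z-.094)<.006))
st('button',box(410,445,210,250)&(R>180)&(B<90))
st('pad',box(235,285,190,250)&(abs(z-.012)<.004))
st('wall',box(375,445,205,250)&(abs(z-.030)<.004))
for n,b in dict(tape=(205,230,252,276),amber=(380,405,135,165),clear=(328,350,133,160)).items(): st(n,box(*b)&(z>.012))
b=z[60:300,320:480]
print('tall near',np.nanmax(z[190:260,290:460]))
o=np.concatenate([f[205:245,320:450,::-1]],1).astype(np.uint8)
cv2.imwrite('pics/crop.png',cv2.resize(o,None,fx=6,fy=6,interpolation=cv2.INTER_CUBIC))
E
```

```text
blocktop 523 mean [0.5129 0.0006 0.117 ] rect [array([513.3,   0.7]), array([60.8, 66.5]), np.float64(88.5)] z 0.112 0.124
cap 48 mean [0.5113 0.0015 0.1174] rect [array([511.2,   2.2]), array([19.4, 17.3]), np.float64(89.0)] z 0.114 0.122
base 1265 mean [ 0.5067 -0.0413  0.0091] rect [array([516. , -76.1]), array([377.3, 127.1]), np.float64(89.2)] z 0.005 0.015
handletop 172 mean [ 0.5071 -0.1927  0.0927] rect [array([ 507.4, -193.2]), array([41.2, 34.7]), np.float64(87.8)] z 0.088 0.098<stdin>:5: RuntimeWarning: Mean of empty slice.
  ret = um.true_divide(
Traceback (most recent call last):
ValueError: zero-size array to reduction operation minimum which has no identity
```

```bash
python3 - <<'E'
from h import *
d=pickle.load(open('top.pkl','rb')); f=d['frame'].astype(int); W=cloud(d)
def st(n,m):
    P=W[m]; P=P[~np.isnan(P).any(1)]
    if len(P)<3: print(n,'none');return
    r=cv2.minAreaRect((P[:,:2]*1000).astype(np.float32))
    print(n,len(P),'mean',P.mean(0).round(4),'med',np.median(P,0).round(4),'rect',[np.round(np.array(a),1) for a in r],'z',P[:,2].min().round(3),P[:,2].max().round(3))
box=lambda u0,u1,v0,v1:np.pad(np.ones((v1-v0,u1-u0),bool),((v0,400-v1),(u0,640-u1)))
z=W[...,2]
R,G,B=f[...,0],f[...,1],f[...,2]
st('button',box(410,445,210,250)&(R>150)&(B<100))
st('pad',box(235,285,195,248)&(z>.0085)&(z<.02))
st('wall',box(375,445,205,250)&(abs(z-.030)<.004))
for n,b in dict(tape=(205,230,252,276),amber=(380,405,135,165),clear=(328,350,133,160)).items(): st(n,box(*b)&(z>.012))
print('tall',np.nanmax(z[190:260,290:460]))
for v in (210,222,235): print(v,z[v,236:282:3].round(3), W[v,245,:2],W[v,270,:2])
d2=pickle.load(open('scene.pkl','rb')); W2=cloud(d2); z=W=None; W=W2; z=W[...,2]; f=d2['frame'].astype(int);R,G,B=f[...,0],f[...,1],f[...,2]
st('S blocktop',box(340,395,220,255)&(abs(z-.118)<.005))
st('S cap',box(355,385,228,252)&(R>150)&(B<100))
st('S handletop',box(430,475,270,310)&(abs(z-.094)<.005))
st('S button',box(430,475,275,310)&(R>180)&(B<90))
st('S pad',box(232,296,190,240)&(z>.008)&(z<.02))
a=cv2.resize(pickle.load(open('top.pkl','rb'))['frame'][190:250,230:450,::-1],None,fx=3.6,fy=3.6,interpolation=cv2.INTER_CUBIC)
b=cv2.resize(d2['frame'][180:310,310:480,::-1],None,fx=2.8,fy=2.8,interpolation=cv2.INTER_CUBIC)
c=np.zeros((a.shape[0]+b.shape[0],800,3),np.uint8);c[:a.shape[0],:a.shape[1]]=a;c[a.shape[0]:,:b.shape[1]]=b
cv2.imwrite('pics/crop.png',c)
E
```

```text
button 25 mean [ 0.4859 -0.1934  0.0798] med [ 0.4861 -0.1933  0.08  ] rect [array([ 485.9, -193.1]), array([ 6. , 23.2]), np.float64(0.7)] z 0.075 0.083
pad 1040 mean [0.5295 0.3028 0.0114] med [0.5284 0.3024 0.0112] rect [array([530.1, 303. ]), array([124.8,  90.3]), np.float64(1.1)] z 0.009 0.018
wall 330 mean [ 0.5083 -0.1335  0.0293] med [ 0.509  -0.1328  0.0291] rect [array([ 509. , -141.8]), array([194.5,  60.8]), np.float64(88.2)] z 0.026 0.034
tape 199 mean [0.4013 0.4194 0.0174] med [0.4003 0.419  0.017 ] rect [array([401.6, 419.5]), array([49.5, 50.3]), np.float64(0.1)] z 0.012 0.026
amber 462 mean [ 0.7252 -0.0866  0.0825] med [ 0.7236 -0.0854  0.0869] rect [array([731.1, -90.6]), array([59. , 50.9]), np.float64(67.6)] z 0.012 0.125
clear 377 mean [0.7406 0.0652 0.0775] med [0.7379 0.0659 0.089 ] rect [array([746.6,  63. ]), array([48.7, 54.8]), np.float64(17.0)] z 0.012 0.109
tall 0.12667397311466022
210 [-0.003  0.    -0.     0.011  0.01   0.009  0.012  0.008  0.014  0.008
  0.009  0.009  0.012  0.001  0.    -0.004] [0.56400972 0.34245999] [0.56464177 0.26784049]
222 [-
[... 247 characters left out ...]
09  0.012  0.003 -0.003 -0.004] [0.48917651 0.34010749] [0.48971805 0.26616902]
S blocktop 715 mean [0.5119 0.0018 0.1172] med [0.5116 0.0016 0.1172] rect [array([512.6,   2.3]), array([62.8, 68.7]), np.float64(88.5)] z 0.113 0.122
S cap 62 mean [0.5105 0.0014 0.1174] med [0.5109 0.0015 0.1177] rect [array([510.4,   0.7]), array([19.5, 18.6]), np.float64(80.7)] z 0.114 0.12
S handletop 268 mean [ 0.5045 -0.1932  0.0918] med [ 0.5042 -0.1934  0.0917] rect [array([ 505.1, -193.2]), array([40.8, 35. ]), np.float64(88.6)] z 0.089 0.096
S button none
S pad 1287 mean [0.527  0.3036 0.0115] med [0.5262 0.3034 0.0114] rect [array([529.7, 304.4]), array([127.2,  91.4]), np.float64(1.4)] z 0.008 0.017
```

View pics/crop.png

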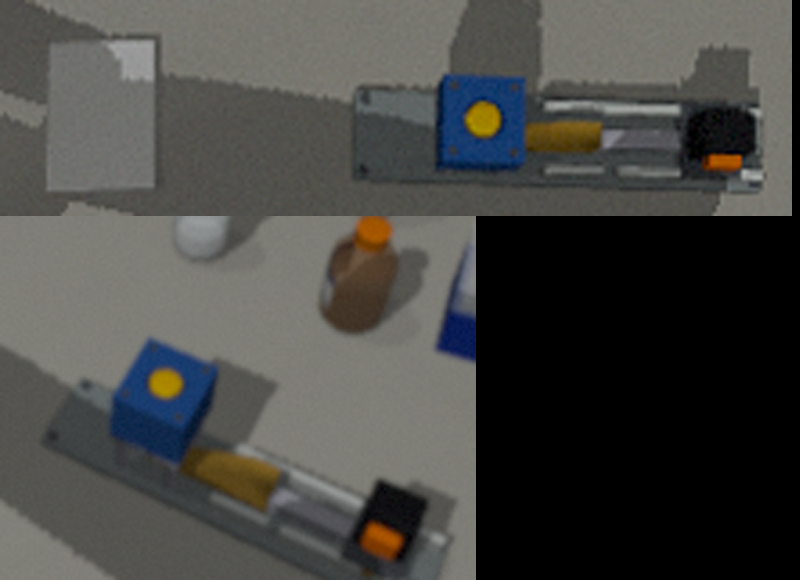

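Both cameras agree: the handle is at about (0.506, -0.193), the block centre at (0.512, 0.0015), the pad at (0.529, 0.3035), and the fixture yaw is about -1.7°. I'll turn the tool first, so that its x axis lies along the slide and its y axis along the pinch.

Emit:
{"method": "send_rows", "body": {
  "rows": [
    [8.5, [0, 0, 0], 10.6],
    [8.5, [0, 0, 0], 10.6],
    [8.5, [0, 0, 0], 10.6],
    [8.5, [0, 0, 0], 10.6],
    [8.5, [0, 0, 0], 10.6],
    [8.5, [0, 0, 0], 10.6],
    [8.5, [0, 0, 0], 10.6],
    [8.5, [0, 0, 0], 0.5]
  ],
  "newtons": 40
}}

```text
t: 1.1
tool_pos: [0.1815, 0.5977, 0.2307]
tool_rot: [2.25, 2.192, -0.002]
contact_force: [0.2, -0.7, 0.4]
opening: 0.0852
grip_force: 0.0
```

```bash
cat >> h.py <<'E'
from scipy.spatial.transform import Rotation
def to(p):
    # shift to world point p in tool cm, and tool y heading in deg
    o=ctrl.get_obs(); R=Rotation.from_rotvec(o['tool_rot']).as_matrix()
    print('t',round(o['t'],2),'pos',o['tool_pos'].round(4),'shift cm',(100*R.T@(np.array(p)-o['tool_pos'])).round(2),'yhead',np.degrees(np.arctan2(R[1,1],R[0,1])).round(2),'zt',R[:,2].round(3),'open',round(o['opening'],4),'F',o['contact_force'].round(1),'grip',round(o['grip_force'],1),'q6',o['q'][5].round(2))
E
python3 -c "
from h import *
to([.505,-.193,.18])"
```

```text
t 1.1 pos [0.1815 0.5977 0.2307] shift cm [-78.2   34.41   5.13] yhead -1.49 zt [-0.    -0.001 -1.   ] open 0.0852 F [ 0.2 -0.7  0.4] grip 0.0 q6 1.18
```

Emit:
{"method": "send_rows", "body": {
  "rows": [
    [8.5, [0, 5, 0], 0.2],
    [8.5, [-3, 5, 0], 0],
    [8.5, [-4, 4.5, 0], 0],
    [8.5, [-4, 4.5, 0], 0],
    [8.5, [-4, 4.5, 0], 0],
    [8.5, [-4, 4.5, 0], 0],
    [8.5, [-5, 3.5, 0], 0],
    [8.5, [-5, 2.9, 0], 0],
    [8.5, [-6, 0, 0], 0],
    [8.5, [-6, 0, 0], 0]
  ]
}}

```text
t: 2.35
tool_pos: [0.5126, 0.1757, 0.231]
tool_rot: [-2.252, -2.19, 0.001]
contact_force: [1.1, 0.0, 0.7]
opening: 0.0845
grip_force: 0.0
```

Emit:
{"method": "send_rows", "body": {
  "rows": [
    [8.5, [-6, 0, 0], 0],
    [8.5, [-6, 0, 0], 0],
    [8.5, [-6, 0, 0], 0],
    [8.5, [-6, 0, 0], 0],
    [8.5, [-6, 0, 0], 0],
    [8.5, [-5, 0, 0], 0],
    [8.5, [-2, 0, 2], 0],
    [8.5, [0, 0, 3], 0],
    [8.5, [0, 0, 0], 0],
    [8.5, [0, 0, 0], 0]
  ]
}}

```text
t: 3.6
tool_pos: [0.5013, -0.1915, 0.1815]
tool_rot: [-2.254, -2.188, -0.0]
contact_force: [0.6, 0.6, 0.9]
opening: 0.0851
grip_force: 0.0
```

```bash
python3 - <<'E'
from h import *
to([.505,-.193,.05])
d=shot('scene'); a=d['frame'][180:340,340:540,::-1]
cv2.imwrite('pics/s1.png',cv2.resize(a,None,fx=3.5,fy=3.5,interpolation=cv2.INTER_CUBIC))
E
```

```text
t 3.6 pos [ 0.5013 -0.1915  0.1815] shift cm [-0.14  0.38 13.15] yhead -1.68 zt [-0.  0. -1.] open 0.0851 F [0.6 0.6 0.9] grip 0.0 q6 -0.47
```

View pics/s1.png

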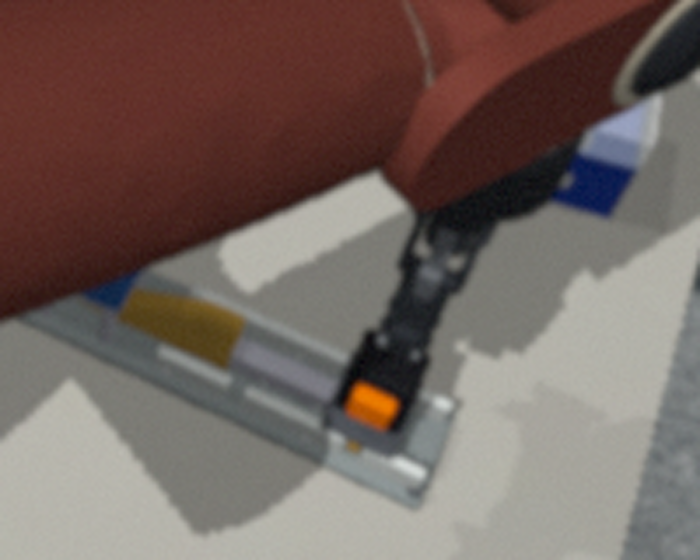

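The gripper stands over the handle, with the orange button at about (372,405) in the crop, clear of the fingers. I'll descend and then close gently.

Emit:
{"method": "send_rows", "body": {
  "rows": [
    [8.5, [-0.1, 0.4, 3], 0],
    [8.5, [0, 0, 4], 0],
    [8.5, [0, 0, 3], 0],
    [8.5, [0, 0, 2], 0],
    [8.5, [0, 0, 1.1], 0],
    [8.5, [0, 0, 0], 0],
    [5.5, [0, 0, 0], 0],
    [5.5, [0, 0, 0], 0],
    [5.5, [0, 0, 0], 0]
  ],
  "newtons": 40
}}

```text
t: 4.78
tool_pos: [0.5054, -0.1935, 0.051]
tool_rot: [2.255, 2.186, 0.001]
contact_force: [0.1, -0.2, 0.8]
opening: 0.0551
grip_force: 0.0
```

Emit:
{"method": "send_rows", "body": {
  "rows": [
    [3.2, [0, 0, 0], 0],
    [3.2, [0, 0, 0], 0],
    [3.2, [0, 0, 0], 0],
    [3.2, [0, 0, 0], 0],
    [3.2, [0, 0, 0], 0],
    [3.2, [0, 0, 0], 0]
  ]
}}

```text
t: 5.52
tool_pos: [0.508, -0.1936, 0.0517]
tool_rot: [2.251, 2.183, 0.006]
contact_force: [13.3, -0.0, -3.0]
opening: 0.0349
grip_force: 41.6
```

The button is in (opening 35 mm). A 13 N side load shows the handle sits about 3 mm further out, so I'll correct for that and slide.

Emit:
{"method": "send_rows", "body": {
  "rows": [
    [3.2, [0, 0.3, 0], 0],
    [3.2, [0, 0, 0], 0],
    [3.2, [0.5, 0, 0], 0],
    [3.2, [1, 0, 0], 0],
    [3.2, [1, 0, 0], 0],
    [3.2, [1, 0, 0], 0]
  ]
}}

```text
t: 6.28
tool_pos: [0.5091, -0.1593, 0.0518]
tool_rot: [2.255, 2.187, -0.004]
contact_force: [-2.7, -2.5, 7.7]
opening: 0.0345
grip_force: 41.3
```

Emit:
{"method": "send_rows", "body": {
  "rows": [
    [3.2, [1, 0, 0], 0],
    [3.2, [1, 0, 0], 0],
    [3.2, [1, 0, 0], 0],
    [3.2, [1, 0, 0], 0],
    [3.2, [0.5, 0, 0], 0],
    [3.2, [0.2, 0, 0], 0],
    [3.2, [0, 0, 0], 0],
    [3.2, [0, 0, 0], 0]
  ]
}}

```text
t: 7.28
tool_pos: [0.5103, -0.1136, 0.0518]
tool_rot: [2.254, 2.186, -0.007]
contact_force: [-4.9, -6.5, 6.5]
opening: 0.0343
grip_force: 40.3
```

Emit:
{"method": "send_rows", "body": {
  "rows": [
    [3.2, [0.3, 0, 0], 0],
    [3.2, [0, 0, 0], 0],
    [3.2, [0, 0, 0], 0]
  ]
}}

```text
t: 7.65
tool_pos: [0.5103, -0.1135, 0.0518]
tool_rot: [2.251, 2.183, -0.013]
contact_force: [-4.7, -16.7, 4.9]
opening: 0.0342
grip_force: 40.0
```

It is hard against the end stop (force rose, no motion). I'll ease off a little and let go.

Emit:
{"method": "send_rows", "body": {
  "rows": [
    [3.2, [-0.3, 0, 0], 0],
    [3.2, [0, 0, 0], 0],
    [5.5, [0, 0, 0], 0],
    [5.5, [0, 0, 0], 0],
    [8.5, [0, 0, 0], 0],
    [8.5, [0, 0, 0], 0],
    [8.5, [0, 0, 0], 0],
    [8.5, [0, 0, 0], 0]
  ]
}}

```text
t: 8.65
tool_pos: [0.5106, -0.1114, 0.0503]
tool_rot: [2.256, 2.187, 0.0]
contact_force: [-0.4, -0.2, -0.5]
opening: 0.0847
grip_force: 0.0
```

Emit:
{"method": "send_rows", "body": {
  "rows": [
    [8.5, [0, 0, -2], 0],
    [8.5, [0, 0, -4], 0],
    [8.5, [0, 0, -4], 0],
    [8.5, [0, 0, -4], 0],
    [8.5, [0, 0, -3], 0],
    [8.5, [-5, -4, 0], 0],
    [8.5, [-6, -5, 0], 0],
    [8.5, [-6, -5, 0], 0],
    [8.5, [0, 0, 0], 0]
  ]
}}

```text
t: 9.78
tool_pos: [0.3848, -0.2551, 0.2204]
tool_rot: [2.263, 2.178, -0.001]
contact_force: [0.7, 0.7, 0.1]
opening: 0.085
grip_force: 0.0
```

```bash
python3 - <<'E'
from h import *
to([.51,.0015,.18])
for n in('top','scene'): shot(n)
d=pickle.load(open('top.pkl','rb')); d2=pickle.load(open('scene.pkl','rb'))
a=cv2.resize(d['frame'][190:260,310:450,::-1],None,fx=4,fy=4,interpolation=cv2.INTER_CUBIC)
b=cv2.resize(d2['frame'][190:330,310:500,::-1],None,fx=2.2,fy=2.2,interpolation=cv2.INTER_CUBIC)
c=np.zeros((a.shape[0]+b.shape[0],600,3),np.uint8);c[:a.shape[0],:a.shape[1]]=a;c[a.shape[0]:,:b.shape[1]]=b
cv2.imwrite('pics/c2.png',c)
for n,q in(('top',d),('scene',d2)):
    W=cloud(q);f=q['frame'].astype(int);xy=W[...,:2]
    m=(np.hypot(W[...,0]-.511,W[...,1]-.0015)<.03)&(W[...,2]>.13)
    t=m&(W[...,2]>.150); P=W[t]
    print(n,m.sum(),t.sum(),P.mean(0),P.min(0),P.max(0))
    h=(abs(W[...,2]-.094)<.005)&(abs(W[...,0]-.509)<.03)&(abs(W[...,1]+.11)<.04)
    print(h.sum(),W[h].mean(0))
E
```

```text
t 9.78 pos [ 0.3848 -0.2551  0.2204] shift cm [26.12 11.54  4.02] yhead -2.18 zt [ 0.    -0.001 -1.   ] open 0.085 F [0.7 0.7 0.1] grip 0.0 q6 -0.71
top 92 72 [5.12972441e-01 4.45250517e-04 1.56433840e-01] [ 0.50231124 -0.01042878  0.15124828] [0.52472574 0.01116839 0.16026108]
158 [ 0.50932598 -0.11156315  0.09272863]<stdin>:13: RuntimeWarning: Mean of empty slice.
  ret = um.true_divide(
Traceback (most recent call last):
ValueError: zero-size array to reduction operation minimum which has no identity
```

View pics/c2.png

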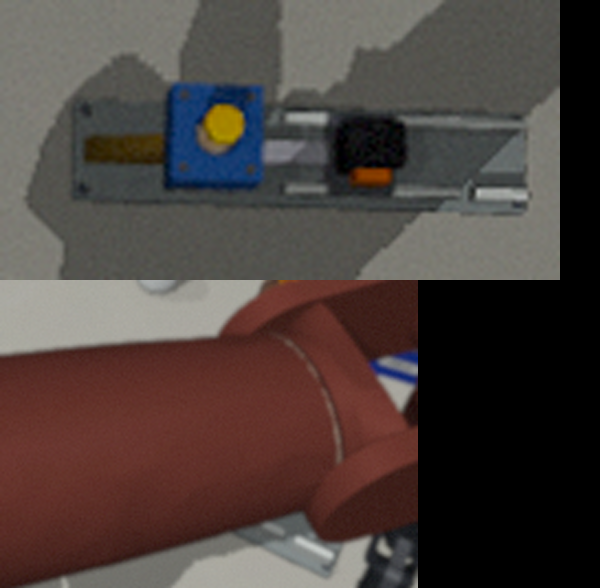

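The slider is home, the orange button looks out again at (371,176) in the crop, and the vial is raised, its cap at (224,124). I'll check the button number and work out the shift to the vial.

```bash
python3 - <<'E'
from h import *
d=pickle.load(open('top.pkl','rb'));W=cloud(d);f=d['frame'].astype(int)
m=(f[...,0]>150)&(f[...,2]<100)&(abs(W[...,1]+.11)<.03)&(abs(W[...,0]-.49)<.03)
print(m.sum(),W[m].mean(0),W[m].min(0))
to([.5145,.001,.22])
E
```

```text
<stdin>:4: RuntimeWarning: Mean of empty slice.
  ret = um.true_divide(
Traceback (most recent call last):
ValueError: zero-size array to reduction operation minimum which has no identity
```

```bash
python3 - <<'E'
from h import *
d=pickle.load(open('top.pkl','rb'));W=cloud(d);f=d['frame'].astype(int)
m=(f[...,0]-f[...,2]>70)&(abs(W[...,1]+.11)<.03)&(abs(W[...,0]-.49)<.03)
print(m.sum(),W[m].mean(0) if m.any() else f[228:238,395:410,0])
to([.5145,.001,.22])
E
```

```text
35 [ 0.48747631 -0.11301359  0.079321  ]
t 9.88 pos [ 0.3868 -0.2528  0.2204] shift cm [25.79 11.93  0.05] yhead -1.9 zt [ 0.001  0.    -1.   ] open 0.0852 F [ 0.4 -0.6 -0.1] grip 0.0 q6 -0.71
```

Emit:
{"method": "send_rows", "body": {
  "rows": [
    [8.5, [4, 3, 0], 0],
    [8.5, [5, 4, 0], 0],
    [8.5, [5, 4, 0], 0],
    [8.5, [5, 0.9, 0], 0],
    [8.5, [5, 0, 0], 0],
    [8.5, [1.8, 0, 0], 0],
    [8.5, [0, 0, 0], 0],
    [8.5, [0, 0, 0], 0]
  ],
  "newtons": 20
}}

```text
t: 10.88
tool_pos: [0.5121, -0.0012, 0.2203]
tool_rot: [2.256, 2.186, -0.001]
contact_force: [-0.3, 0.4, 0.2]
opening: 0.0854
grip_force: 0.0
```

```bash
python3 - <<'E'
from h import *
to([.5145,.001,.122])
E
```

```text
t 10.88 pos [ 0.5121 -0.0012  0.2203] shift cm [0.23 0.23 9.83] yhead -1.8 zt [-0.    -0.001 -1.   ] open 0.0854 F [-0.3  0.4  0.2] grip 0.0 q6 -0.12
```

Emit:
{"method": "send_rows", "body": {
  "rows": [
    [8.5, [0.2, 0.2, 2], 0],
    [8.5, [0, 0, 3], 0],
    [8.5, [0, 0, 3], 0],
    [8.5, [0, 0, 1.2], 0],
    [8.5, [0, 0, 0.4], 0],
    [5, [0, 0, 0], 0],
    [4, [0, 0, 0], 0],
    [4, [0, 0, 0], 0]
  ]
}}

```text
t: 11.88
tool_pos: [0.5147, 0.0012, 0.1253]
tool_rot: [2.255, 2.186, 0.002]
contact_force: [-0.1, -0.5, -0.3]
opening: 0.0399
grip_force: 0.0
```

Emit:
{"method": "send_rows", "body": {
  "rows": [
    [2.4, [0, 0, 0], 0],
    [2.4, [0, 0, 0], 0],
    [2.4, [0, 0, 0], 0],
    [2.4, [0, 0, 0], 0],
    [2.4, [0, 0, 0], 0]
  ]
}}

```text
t: 12.5
tool_pos: [0.5144, 0.0013, 0.1245]
tool_rot: [2.256, 2.186, 0.001]
contact_force: [0.6, 0.4, 1.6]
opening: 0.0267
grip_force: 22.0
```

The vial is gripped (26.7 mm opening, 22 N), with the TCP 22.5 mm above its underside. I'll lift slowly.

Emit:
{"method": "send_rows", "body": {
  "rows": [
    [2.4, [0, 0, -0.5], 0],
    [2.4, [0, 0, -1], 0],
    [2.4, [0, 0, -1.5], 0],
    [2.4, [0, 0, -2], 0],
    [2.4, [0, 0, -2], 0],
    [2.4, [0, 0, -2], 0],
    [2.4, [0, 0, 0], 0]
  ]
}}

```text
t: 13.38
tool_pos: [0.5155, 0.0011, 0.2173]
tool_rot: [2.253, 2.184, 0.005]
contact_force: [-0.0, -0.1, -0.6]
opening: 0.0261
grip_force: 21.8
```

```bash
python3 - <<'E'
from h import *
to([.5305,.3035,.0355])
E
```

```text
t 13.38 pos [0.5155 0.0011 0.2173] shift cm [30.28  0.47 18.17] yhead -1.79 zt [ 0.005 -0.001 -1.   ] open 0.0261 F [-0.  -0.1 -0.6] grip 21.8 q6 -0.11
```

Emit:
{"method": "send_rows", "body": {
  "rows": [
    [2.4, [2, 0.2, 0], 0],
    [2.4, [4, 0.2, 0], 0],
    [2.4, [5, 0.1, 0], 0],
    [2.4, [5, 0, 0], 0],
    [2.4, [5, 0, 0], 0],
    [2.4, [5, 0, 0], 0],
    [2.4, [3, 0, 2], 0],
    [2.4, [1.3, 0, 4], 0],
    [2.4, [0, 0, 4], 0],
    [2.4, [0, 0, 3], 0]
  ]
}}

```text
t: 14.62
tool_pos: [0.527, 0.3037, 0.081]
tool_rot: [-2.254, -2.186, 0.006]
contact_force: [0.4, 0.6, -0.4]
opening: 0.0262
grip_force: 21.8
```

Emit:
{"method": "send_rows", "body": {
  "rows": [
    [2.4, [0, 0, 2], 0],
    [2.4, [0, 0, 0], 0],
    [2.4, [0, 0, 0], 0]
  ]
}}

```text
t: 15.0
tool_pos: [0.5295, 0.3043, 0.0657]
tool_rot: [2.255, 2.186, 0.003]
contact_force: [-0.1, -0.9, 0.8]
opening: 0.0258
grip_force: 21.8
```

```bash
python3 - <<'E'
from h import *
to([.5305,.3035,.0355])
d=shot('scene');W=cloud(d); cv2.imwrite('pics/p1.png',cv2.resize(d['frame'][120:260,180:380,::-1],None,fx=3.5,fy=3.5,interpolation=cv2.INTER_CUBIC))
E
```

```text
t 15.0 pos [0.5295 0.3043 0.0657] shift cm [-0.08  0.09  3.02] yhead -1.8 zt [ 0.002  0.001 -1.   ] open 0.0258 F [-0.1 -0.9  0.8] grip 21.8 q6 0.43
```

View pics/p1.png

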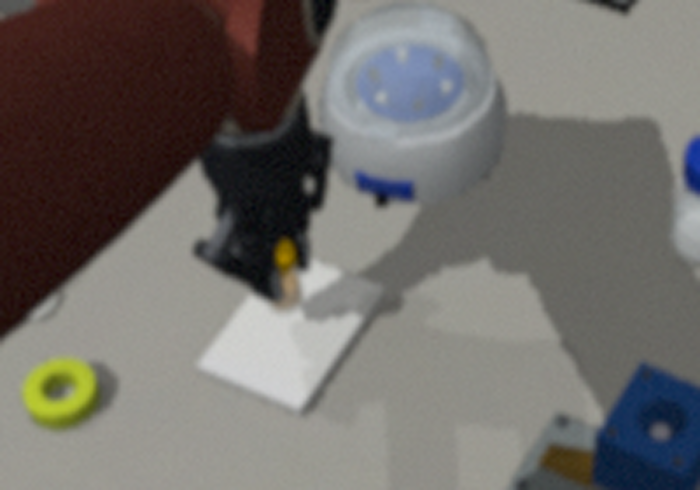

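The vial hangs upright between the fingers at (287,275), over the white pad. I'll lower it to contact in small steps.

Emit:
{"method": "send_rows", "body": {
  "rows": [
    [2.4, [-0.1, 0.1, 1], 0],
    [2.4, [0, 0, 1], 0],
    [2.4, [0, 0, 0.5], 0],
    [2.4, [0, 0, 0.2], 0],
    [2.4, [0, 0, 0], 0],
    [2.4, [0, 0, 0], 0]
  ]
}}

```text
t: 15.8
tool_pos: [0.5298, 0.3031, 0.0376]
tool_rot: [2.256, 2.186, 0.001]
contact_force: [0.6, 0.9, 0.5]
opening: 0.0258
grip_force: 21.8
```

Emit:
{"method": "send_rows", "body": {
  "rows": [
    [2.4, [0, 0, 0.2], 0],
    [2.4, [0, 0, 0], 0]
  ]
}}

```text
t: 16.05
tool_pos: [0.5299, 0.3031, 0.0357]
tool_rot: [2.256, 2.186, 0.001]
contact_force: [0.3, -0.2, 1.3]
opening: 0.0263
grip_force: 21.8
```

Emit:
{"method": "send_rows", "body": {
  "rows": [
    [2.4, [0, 0, 0.1], 0],
    [2.4, [0, 0, 0], 0],
    [2.4, [0, 0, 0], 0]
  ]
}}

```text
t: 16.42
tool_pos: [0.53, 0.3032, 0.0356]
tool_rot: [2.256, 2.186, 0.001]
contact_force: [-2.0, -0.1, 5.5]
opening: 0.0263
grip_force: 22.4
```

It touches the pad (5.5 N up). I'll release gradually and retreat straight up.

Emit:
{"method": "send_rows", "body": {
  "rows": [
    [2.7, [0, 0, 0], 0],
    [2.9, [0, 0, 0], 0],
    [3.3, [0, 0, 0], 0],
    [4.5, [0, 0, 0], 0],
    [6.5, [0, 0, 0], 0],
    [6.5, [0, 0, 0], 0],
    [6.5, [0, 0, 0], 0]
  ]
}}

```text
t: 17.3
tool_pos: [0.5295, 0.303, 0.0343]
tool_rot: [-2.256, -2.186, 0.0]
contact_force: [-0.2, -0.5, -0.3]
opening: 0.065
grip_force: 0.0
```

Emit:
{"method": "send_rows", "body": {
  "rows": [
    [6.5, [0, 0, -1], 0],
    [6.5, [0, 0, -3], 0],
    [6.5, [0, 0, -4], 0],
    [6.5, [0, 0, -5], 0],
    [6.5, [0, 0, -5], 0],
    [6.5, [0, -5, 0], 0],
    [6.5, [0, -5, 0], 0],
    [6.5, [0, -3, 0], 0],
    [6.5, [0, 0, 0], 0],
    [6.5, [0, 0, 0], 0]
  ]
}}

```text
t: 18.55
tool_pos: [0.4002, 0.3071, 0.2151]
tool_rot: [2.255, 2.186, 0.002]
contact_force: [0.4, 0.1, 0.3]
opening: 0.0652
grip_force: 0.0
```

```bash
python3 - <<'E'
from h import *
to([.53,.3,.2])
c=[]
for n,b in(('top',(190,250,230,450)),('scene',(150,310,190,480))):
    d=shot(n);c.append(cv2.resize(d['frame'][b[0]:b[1],b[2]:b[3],::-1],(780,int(780*(b[1]-b[0])/(b[3]-b[2]))) if n=='top' else (660,364),interpolation=cv2.INTER_CUBIC))
    W=cloud(d); m=(np.hypot(W[...,0]-.53,W[...,1]-.303)<.04)&(W[...,2]>.06)&(W[...,2]<.08); print(n,m.sum(),W[m].mean(0) if m.any() else '')
c[1]=np.pad(c[1],((0,0),(0,120),(0,0)))
cv2.imwrite('pics/end.png',np.vstack(c))
E
```

```text
t 18.55 pos [0.4002 0.3071 0.2151] shift cm [-0.31 12.99  1.53] yhead -1.79 zt [ 0.001  0.001 -1.   ] open 0.0652 F [0.4 0.1 0.3] grip 0.0 q6 0.54
top 64 [0.52886903 0.30165124 0.0666407 ]
scene 79 [0.52726212 0.30235223 0.06673018]
```

View pics/end.png

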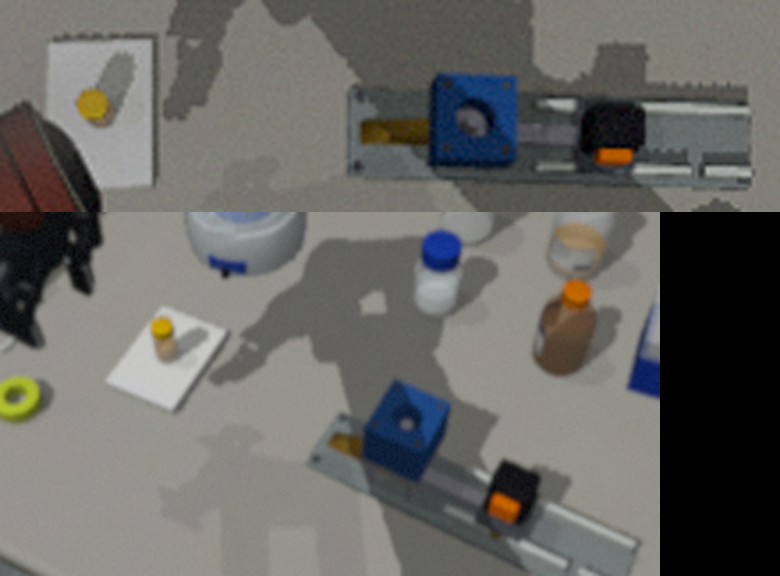

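The vial stands upright at about (93,105) in the top crop, mid-pad at (0.529, 0.302). The slider is home with its button out at (614,156), the bystanders haven't moved, and the arm is clear.

```bash
python3 -c "
from station import ctrl
print(ctrl.finish_job())"
```

```text
the job is handed in; nothing more can be done
None
```

The job is handed in, with no verdict returned: in the last pictures the slider is home with its button out, the vial stands upright at the pad's centre, and the bottles and tape roll look undisturbed.

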